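# Clip down the lid of the aluminium case

## Robot

A 7-joint arm with a two-finger parallel gripper is mounted at the origin on the work surface. World frame = base frame: x ahead of the robot, y to its left, z up, the work surface at z = 0. Lengths are in m, angles in rad, forces in N, time in s.
With the tool pointing down it reaches from about 0.4 to 0.925 m from the base axis. Payload 5.6 kg.
Tool frame: the origin (TCP) lies midway between the tips of the shut fingers; the grasp point (between the pads) lies 19 mm behind it; z points along the fingers, y is the line along which they close (so a half turn about z gives the same grasp; the last joint's range is limited). The gripper opens to 85 mm and grips with 20 to 120 N. Pads are 22 mm wide; open, the fingers measure 114 mm over their backs; the gripper's body (76 mm by 85 mm) begins 54 mm behind the grasp point. The pads swing forward as they close: fully open they stand 13 mm farther back than shut.
Start: joints at [-1.274, 0.468, -0.012, 1.603, 0.006, 1.071, -0.056], TCP at [0.217, 0.613, 0.206] pointing down, gripper open.
Joint ranges: [-2.53, 2.53], [-0.31, 2.02], [-1.57, 1.55], [0.28, 2.44], [-1.29, 4.43], [0.15, 1.84], [-2.92, 2.92]. Speed limits (rad/s): [2.57, 2.57, 3.14, 3.14, 3.14, 3.14, 3.14].

## Interface

Orientations are given as a 3x3 rotation matrix whose columns are the frame's x, y, z axes.
In Python, from rig import get_state, vision, robot gives the robot as it stands.
- The arm moves only by the tool step_arm, never from a script. Its argument "commands" is a list of rows, each a list of 5 numbers: the shift along the world's x, y, z in mm, then the turn about the world's z in degrees, then the gripper command: -1 is shut, 1 is fully open, values between are in proportion. A call has 1 to 8 rows; each row shifts and turns the commanded pose from where the row before left it; what a row does not reach is not made up. A row lasts 1/8 s, in which the tool goes at most 62.5 mm and 10.7 degrees, less where a joint would pass 70% of its speed; a pose out of reach is approached as far as the arm can. A call with a gripper value outside its range is refused whole. The fingers move at their own pace and stop on an object; "grip_force" is the grip in N (left out, the last holds). Time passes only in rows, so rows that do not move let the fingers close. It gives the time, the measured TCP pose, the force, the opening and the grip force at its end, in the units of the state.
- get_state(): the state, without advancing time (a new reading comes with each control period).
- vision.capture(name): name is "side" or "top" or "wrist"; returns a dict with "image" (400x640x3 uint8, blue, green, red), "K" (3x3 intrinsics, pixels), "distortion" ([k1, k2, p1, p2, k3] as OpenCV has them; the pictures are not rectified), "world_from_camera" (4x4, takes a point from camera to world coordinates); the wrist camera has in their place "T_tool_cam" (4x4, takes a point from camera to tool coordinates, whose origin is the TCP and whose axes are the flange's). Camera axes: x right, y down, z forward; pixel columns grow to the right and rows downward; lengths in m; the calibration is good to about 2 mm. A picture is of the moment at which its call begins: read the wrist's pose just before it. There is no depth.
- robot.close_job(): hands the job in; it is judged then, once.
Trained networks look in a picture, given as the dict that the camera call returned (one of the last four; its "shot" number tells which), for a name from the list of things; names that differ only in an ending like _2 or _b are one class to them, and where a whole thing is asked for, a point or a joint stands for the part that bears it (a point fixed in the world has none). Each returns a list of dicts, best first, with "p" (0 to 1); they miss things now and then, are a little off and sometimes report something else, mostly with a low value. They report only what shows in the picture. A call takes as long as a camera call.
- vision.search_frame(picture, query): "bbox" ([left, top, right, bottom] in pixels, round what is visible of it).
- vision.masks_of(picture, query): "pixels" (400x640 bool, what is visible of it) and "bbox" ([left, top, right, bottom] in pixels, round what is visible of it).
The state is a dict: "time": time; "joint_positions": joint angles; "qd": joint speeds; "tau": joint torques, N m; "tool_pos": TCP position; "orientation": TCP orientation; "wrist_force": force on the tool from outside, world axes, zero at the start; "moment": the same for the moment, N m; "finger_gap": finger opening in m; "gripper_force": force on a finger pad.
Only numpy, scipy, OpenCV 4.12 (cv2) and the standard library are available. Lean on these libraries where they do the work, as an engineer would, in place of code of your own. Each camera call takes 0.05 s, during which the arm holds its last target. There are 200 camera calls.

## Task

Lock the lid of the shut aluminium case on the garage bench: fold both of its blue clip flaps, one at each short end of the lid, down until each lies flat against the case's side. Leave the smaller case with the open lid as it is.

Things in the scene. Friction and masses are not known exactly. Their poses are not given: they have to be found in the camera images.
- case: shut aluminium case, fixed to the bench, 134 (its x) x 184 (its y) mm over the lid, 76 mm high (lid: top 18 mm; below it 130 x 180 mm). Origin: centre of the underside, on the bench top; z up; yaw within 18 degrees; a black grip bar on its -x side, towards the robot. A blue clip flap is hinged at the middle of each short end (+y and -y)
- clip_left (a joint): blue flap at the case's +y end; hinge line along the case's x at y = +95 mm, 66 mm above the bench. Plate 50 mm wide (x), 36 mm long from the hinge, 4 mm thick. Rad: 0 = hanging flat against the side (end stop), 1.57 = level, straight out, more = pointing up; starts at 1.4 to 2.2. Friction hinge, 0.03 N m: stays where left, 1 to 3 N folds it
- clip_right (a joint): the same blue flap at the case's -y end (hinge line at y = -95 mm, 66 mm above the bench), same size, stiffness and values: 0 = hanging flat against the side, larger = raised outwards
- open_lid_edge (a point): middle of the top edge of the open lid of the smaller aluminium case (110 x 140 mm, 55 mm high, fixed), whose centre is 310 to 405 mm from the shut case's; the lid stands up along its far side, 140 mm wide, top edge about 166 mm above the bench. It has blue clips too, which do not count

How it is judged:
At the end, for the whole second after the job is handed in: both blue flaps of the shut case are folded down to within 0.22 rad (12.5 degrees) of flat against its sides, and the open case's lid edge is within 20 mm of where it was (value of joint each of clip_left, clip_right below 0.22 rad and distance of open_lid_edge from where it was at the start of the episode below 0.02 m); the robot touches nothing.
It fails at once if the open lid of the smaller case is moved by more than 20 mm (distance of open_lid_edge from where it was at the start of the episode above 0.02 m).
It also fails if it takes over 35 s, if anything falls off the work surface, if the arm or the gripper's body presses on something with over 40 N, if the wrist force passes 120 N, or if a joint passes its speed limit or range.

## Working session

There is one attempt and no reset: what is moved stays moved. The work goes in short steps, Python scripts to look and compute and a tool call to move; the robot and the scene stay as the last step left them, time stands still between calls to the robot, and variables do not carry over. Pictures are saved under pics/ and viewed, at most 10 in all, crops included, and the job is handed in when it is done.

Besides the shell and the picture viewer there is one more tool, called after "Call:" by a JSON object that holds its "name" and its "arguments", one argument or row to a line. step_arm: Moves the arm, as the interface text tells. Its arguments: {"type":"object","properties":{"commands":{"type":"array","items":{"type":"array","items":{"type":"number"}}},"grip_force":{"type":"number"}},"required":["commands"]}

```bash
mkdir -p pics; python3 - <<'E'
from rig import get_state, vision, robot
import cv2,numpy as np,pickle
s=get_state();print(s['time'],s['tool_pos'],s['orientation'])
d={}
for n in("top","side"):
    p=vision.capture(n);d[n]=p
    im=p['image'].copy()
    for q in("case","clip_left","clip_right","open_lid_edge"):
        for m in vision.masks_of(p,q)[:4]:
            b=[int(v) for v in m['bbox']];print(n,q,round(m['p'],2),b)
            cv2.imwrite(f"pics/m_{n}_{q}.png",m['pixels'].astype(np.uint8)*255) if m is not None else 0
    cv2.imwrite(f"pics/{n}.png",im)
    print(p['K'],p['distortion'],p['world_from_camera'])
pickle.dump(d,open('d.pkl','wb'))
E
```

```text
0.0 [0.21650271 0.61224016 0.20534349] [[-9.42794092e-01  3.33375263e-01 -4.83253116e-04]
 [ 3.33375595e-01  9.42792571e-01 -1.69732076e-03]
 [-1.10237305e-04 -1.76132878e-03 -9.99998443e-01]]
top case 0.85 [204, 180, 308, 244]
top clip_left 0.85 [206, 211, 221, 233]
top clip_right 0.77 [296, 190, 311, 213]
top open_lid_edge 0.58 [368, 188, 435, 223]
[[362.86682619   0.         322.08683304]
 [  0.         362.86682619 196.88745528]
 [  0.           0.           1.        ]] [-0.05419182  0.          0.          0.          0.        ] [[-0.00375605 -0.99534572  0.09629528  0.51075201]
 [-0.99996448  0.00446505  0.00714832  0.00392523]
 [-0.00754501 -0.09626501 -0.99532714  0.96439057]
 [ 0.          0.          0.          1.        ]]
side case 0.91 [271, 256, 366, 387]
side clip_left 0.56 [298, 363, 336, 386]
side clip_right 0.63 [300, 258, 331, 272]
side open_lid_edge 0.59 [337, 147, 363, 220]
[[435.55688014   0.         318.44642774]
 [  0.         435.55688014 207.69639114]
 [  0.           0.           1.        ]] [-0.09075703  0.          0.          0.          0.        ] [[-0.97362227 -0.15238748  0.16981676  0.46212344]
 [-0.22745354  0.58946658 -0.77510905  0.62369375]
 [ 0.01801561 -0.79328885 -0.60857886  0.64887813]
 [ 0.          0.          0.          1.        ]]
```

View pics/top.png

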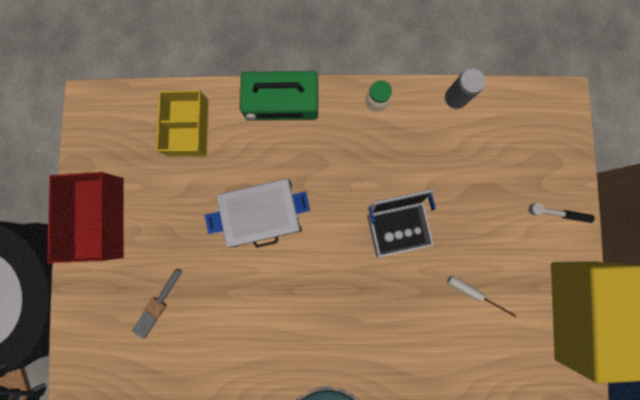

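View pics/side.png

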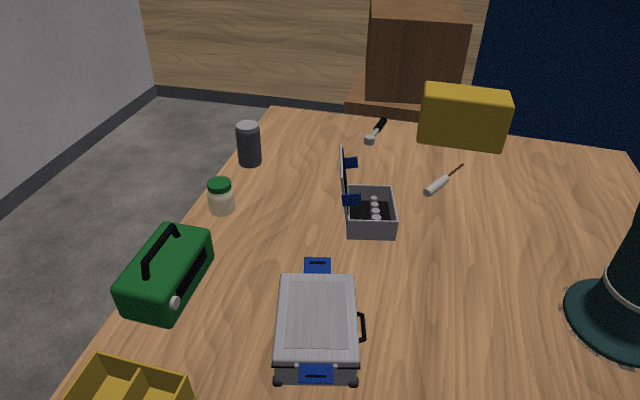

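The top view shows the shut case at about (258,212), with clips at (213,222) and (303,202). The open case is at (401,222). The side view shows both clips raised, at (316,374) and (317,265). Next I'll fit the case pose and clip angles to the masks.

```bash
cat > fit.py <<'E'
import cv2,numpy as np,pickle
from scipy.optimize import minimize
d=pickle.load(open('d.pkl','rb'))
def box(x0,x1,y0,y1,z0,z1): return np.array([[x,y,z] for x in(x0,x1) for y in(y0,y1) for z in(z0,z1)],float)
def clip(s,a):
    # plate from hinge, angle a from hanging
    u=np.array([0,s*np.sin(a),-np.cos(a)]);n=np.array([0,s*np.cos(a),np.sin(a)])
    h=np.array([0,s*.095,.066])
    return np.array([h+[x,0,0]+u*l+n*t for x in(-.025,.025) for l in(0,.036) for t in(-.002,.002)])
def W(P,v):
    c,s=np.cos(v[2]),np.sin(v[2]);return P@np.array([[c,-s,0],[s,c,0],[0,0,1]]).T+[v[0],v[1],0]
def proj(P,p):
    T=np.linalg.inv(p['world_from_camera'])
    return cv2.projectPoints(P,cv2.Rodrigues(T[:3,:3])[0],T[:3,3],p['K'],np.array(p['distortion']))[0][:,0]
def hull(m): return cv2.convexHull(proj(m[0],m[1]).astype(np.float32))
def fill(Ps,p):
    im=np.zeros((1600,2560),np.uint8)
    for P in Ps: cv2.fillConvexPoly(im,cv2.convexHull(((proj(P,p)+.5)*4*16).astype(np.int32)),255,shift=4)
    return cv2.resize(im,(640,400),interpolation=cv2.INTER_AREA)/255.
lid=box(-.067,.067,-.092,.092,.058,.076);body=box(-.065,.065,-.09,.09,0,.058)
M={(n,q):cv2.imread(f'pics/m_{n}_{q}.png',0)/255. for n in d for q in('case','clip_left','clip_right')}
def iou(a,b): return np.minimum(a,b).sum()/np.maximum(a,b).sum()
def terms(v):
    cl,cr=W(clip(1,v[3]),v),W(clip(-1,v[4]),v);o={}
    for n,p in d.items():
        o[n,'clip_left']=iou(fill([cl],p),M[n,'clip_left']);o[n,'clip_right']=iou(fill([cr],p),M[n,'clip_right'])
        o[n,'case']=iou(fill([W(lid,v),W(body,v),cl,cr],p),M[n,'case'])
    return o
if __name__=='__main__':
    best=None
    for a in(1.5,2.0):
      for b in(1.5,2.0):
        x0=np.array([.47,.13,.15,a,b])
        r=minimize(lambda v:-sum(terms(v).values()),x0,method='Nelder-Mead',options=dict(initial_simplex=np.vstack([x0]+[x0+np.eye(5)[i]*[.02,.02,.08,.2,.2][i] for i in range(5)]),maxfev=250))
        print(r.x.round(4),r.fun.round(3))
        if best is None or r.fun<best.fun: best=r
    v=best.x;print(terms(v))
    for y in(.095,-.095): print(W(np.array([[0,y,.066]]),v))
    ims=[]
    for n,p in d.items():
        im=cv2.resize(p['image'],None,fx=4,fy=4)
        for P in(W(lid,v),W(clip(1,v[3]),v),W(clip(-1,v[4]),v)): cv2.polylines(im,[cv2.convexHull(((proj(P,p)+.5)*4).astype(np.int32))],True,(0,0,255),1)
        u=(proj(np.array([[v[0],v[1],.05]]),p)[0]*4).astype(int);ims.append(im[max(0,u[1]-300):,u[0]-250:u[0]+250][:560])
    h=min(i.shape[0] for i in ims);o=np.hstack([i[:h,:390] if 0 else cv2.resize(i[:h],(400,int(h*.8))) for i in ims]);cv2.imwrite('pics/fit.png',o);print(o.shape)
E
python3 fit.py
```

```text
[0.5619 0.1696 0.2206 1.1697 1.8538] -4.828
[0.5617 0.1701 0.2182 1.1926 1.8656] -4.86
[0.5619 0.17   0.2234 1.9258 0.7078] -4.345
[0.5617 0.1695 0.2151 0.9996 1.821 ] -4.71
{('top', 'clip_left'): np.float64(0.681109659023405), ('top', 'clip_right'): np.float64(0.84678433015607), ('top', 'case'): np.float64(0.9320722456875006), ('side', 'clip_left'): np.float64(0.6166923939907719), ('side', 'clip_right'): np.float64(0.8454403490461654), ('side', 'case'): np.float64(0.9375163713065949)}
[[0.54113314 0.26285858 0.066     ]]
[[0.58226335 0.07736382 0.066     ]]
(448, 800, 3)
```

View pics/fit.png

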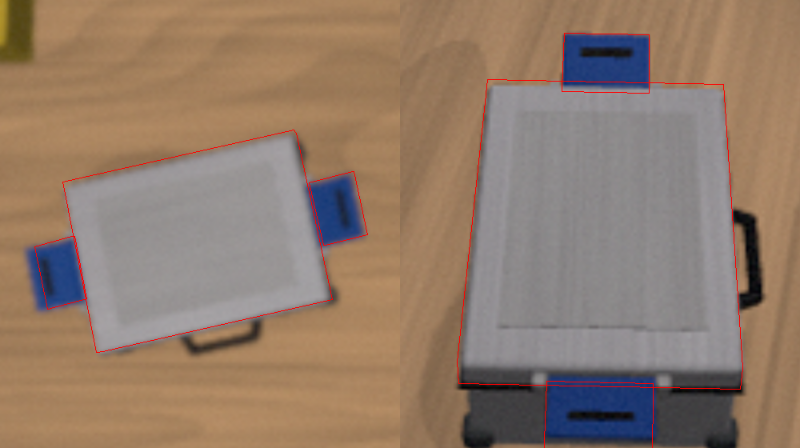

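The fit puts the case at (0.562, 0.170) with yaw 0.219. It is well aligned with the lid in both views. The right clip is at about 1.86 rad and the left at about 1.5; the left outline falls a little short of the real flap. I'll move to just above the left flap with the fingers shut.

Call:
{"name": "step_arm", "arguments": {
  "commands": [
    [15,-55,0,-7.25,-1],
    [15,-55,0,-7.25,-1],
    [15,-55,0,-7.25,-1],
    [15,-55,0,-7.25,-1],
    [43,-17,0,-7.25,-1],
    [43,-17,0,-7.25,-1],
    [43,-17,0,-7.25,-1],
    [43,-17,0,-7.25,-1]
  ]
}}

```text
time: 1.5
tool_pos: [0.45, 0.3243, 0.2067]
orientation: [[-0.213, 0.977, 0.001], [0.977, 0.213, 0.001], [0.001, 0.001, -1.0]]
wrist_force: [0.3, 0.9, 0.3]
finger_gap: 0.0002
gripper_force: 0.0
```

Call:
{"name": "step_arm", "arguments": {
  "commands": [
    [43,-17,0,0,-1],
    [43,-16,-20,0,-1],
    [0,0,-40,0,-1],
    [0,0,0,0,-1]
  ]
}}

```text
time: 2.0
tool_pos: [0.5327, 0.2904, 0.1434]
orientation: [[-0.216, 0.976, -0.006], [0.976, 0.216, -0.004], [-0.002, -0.006, -1.0]]
wrist_force: [0.4, -0.2, 0.4]
finger_gap: -0.0
gripper_force: 0.0
```

```bash
python3 - <<'E'
from rig import get_state, vision
import cv2
s=get_state();print(s['time'],s['tool_pos'],s['orientation'].round(3) if hasattr(s['orientation'],'round') else s['orientation'],s['wrist_force'],s['finger_gap'])
p=vision.capture('side');cv2.imwrite('pics/s2.png',cv2.resize(p['image'][200:400,200:440],None,fx=3,fy=3))
E
```

```text
2.0 [0.53267342 0.29042798 0.14340175] [[-0.216  0.976 -0.006]
 [ 0.976  0.216 -0.004]
 [-0.002 -0.006 -1.   ]] [ 0.43049477 -0.24184944  0.39432941] -2.447702940680194e-06
```

View pics/s2.png

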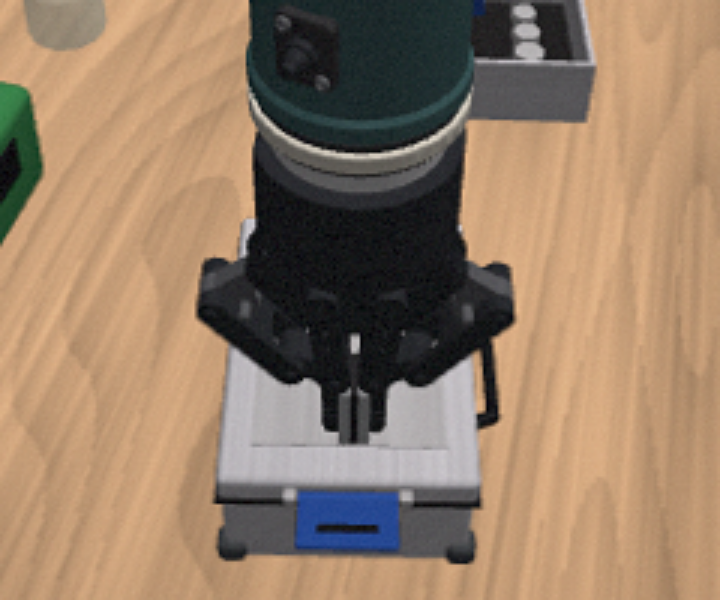

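The side view shows the shut fingertips at about (355,440), lined up with the left flap at about (348,520). Descending now.

Call:
{"name": "step_arm", "arguments": {
  "commands": [
    [0,0,-30,0,-1],
    [0,0,-20,0,-1],
    [0,0,-12,0,-1],
    [0,0,-12,0,-1],
    [0,0,-12,0,-1],
    [0,0,-12,0,-1],
    [0,0,-12,0,-1],
    [0,0,0,0,-1]
  ]
}}

```text
time: 3.05
tool_pos: [0.5341, 0.2913, 0.0352]
orientation: [[-0.217, 0.976, -0.001], [0.976, 0.217, -0.001], [-0.001, -0.002, -1.0]]
wrist_force: [-0.3, 0.1, -0.2]
finger_gap: 0.0002
gripper_force: 0.0
```

Call:
{"name": "step_arm", "arguments": {
  "commands": [
    [1,-4,0,0,-1],
    [1,-4,0,0,-1],
    [1,-4,0,0,-1],
    [0,0,0,0,-1]
  ]
}}

```text
time: 3.55
tool_pos: [0.538, 0.2803, 0.0368]
orientation: [[-0.217, 0.976, 0.001], [0.976, 0.217, 0.001], [0.001, 0.001, -1.0]]
wrist_force: [-0.6, 2.6, 1.6]
finger_gap: -0.0004
gripper_force: 1.5
```

Call:
{"name": "step_arm", "arguments": {
  "commands": [
    [0.4,-2,0,0,-1],
    [0.4,-2,0,0,-1],
    [0,0,0,0,-1]
  ]
}}

```text
time: 3.92
tool_pos: [0.5382, 0.278, 0.0366]
orientation: [[-0.218, 0.976, 0.0], [0.976, 0.218, 0.002], [0.002, 0.001, -1.0]]
wrist_force: [-0.6, 7.0, 1.8]
finger_gap: -0.0001
gripper_force: 2.9
```

Call:
{"name": "step_arm", "arguments": {
  "commands": [
    [0.4,-2,0,0,-1],
    [0,0,0,0,-1],
    [-3,12,0,0,-1],
    [-3,12,20,0,-1],
    [0,0,50,0,-1],
    [0,0,40,0,-1],
    [0,0,0,0,-1]
  ]
}}

```text
time: 4.8
tool_pos: [0.5351, 0.2978, 0.1495]
orientation: [[-0.216, 0.976, 0.005], [0.976, 0.216, 0.002], [0.001, 0.006, -1.0]]
wrist_force: [1.1, -0.5, -0.2]
finger_gap: -0.0
gripper_force: 0.0
```

```bash
python3 - <<'E'
from rig import get_state, vision
import cv2
s=get_state();print(s['time'],s['tool_pos'])
p=vision.capture('side');cv2.imwrite('pics/s3.png',cv2.resize(p['image'][200:400,200:440],None,fx=3,fy=3))
E
```

```text
4.8 [0.53509108 0.29779507 0.14950635]
```

View pics/s3.png

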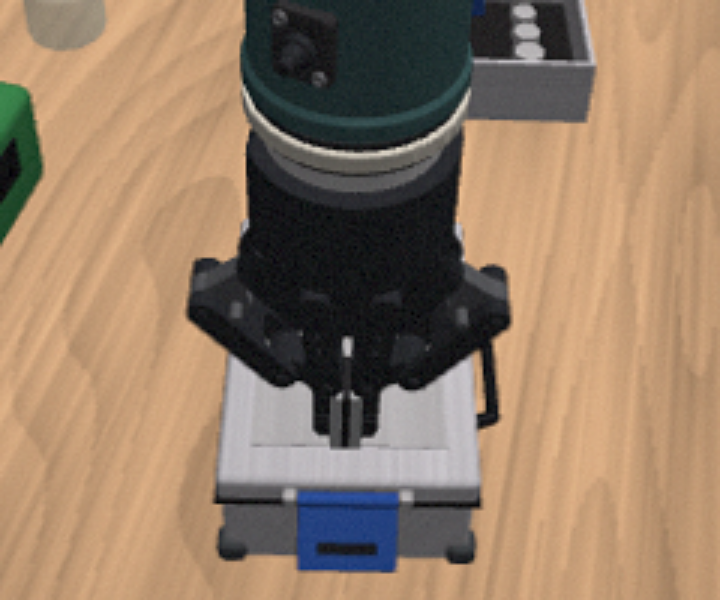

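The left flap has moved: its lower edge is now at about v=570 in the crop, up from 548. I'll fit its angle.

```bash
cat > ang.py <<'E'
from rig import vision
from fit import *
v=np.array([.5617,.17,.2182])
def blue(im): 
    h=cv2.cvtColor(im,cv2.COLOR_BGR2HSV);return ((h[...,0]>100)&(h[...,0]<130)&(h[...,1]>120)).astype(float)
import sys
for n in ('side','top'):
    p=vision.capture(n)
    for s,q in((1,'clip_left'),(-1,'clip_right')):
        for m in vision.masks_of(p,q)[:1]:
            sc=[(iou(fill([W(clip(s,a),v)],p),m['pixels'].astype(float)),a) for a in np.arange(-.1,2.3,.05)]
            b=max(sc);pr=proj(W(clip(s,b[1]),v),p);p0=proj(W(clip(s,0),v),p)
            print(n,q,round(m['p'],2),[int(x) for x in m['bbox']],'a=%.2f iou %.2f'%(b[1],b[0]),'pred',pr.min(0).round(),pr.max(0).round(),'flat',p0.min(0).round(),p0.max(0).round())
    cv2.imwrite(f'pics/last_{n}.png',p['image'])
E
python3 ang.py
```

```text
side clip_left 0.9 [301, 362, 335, 393] a=0.70 iou 0.91 pred [298. 365.] [332. 390.] flat [298. 364.] [332. 380.]
top clip_right 0.83 [292, 188, 309, 211] a=2.05 iou 0.89 pred [293. 190.] [310. 213.] flat [292. 193.] [299. 214.]
```

The left flap is only at about 0.7 rad. The fingertip probably wedged on its edge, so I'll go lower from outside and sweep in against its face.

Call:
{"name": "step_arm", "arguments": {
  "commands": [
    [-2,10,0,0,-1],
    [0,0,-50,0,-1],
    [0,0,-50,0,-1],
    [0,0,-28,0,-1],
    [1,-5,0,0,-1],
    [1,-5,0,0,-1],
    [1,-5,0,0,-1],
    [0,0,0,0,-1]
  ]
}}

```text
time: 6.15
tool_pos: [0.5349, 0.2925, 0.0196]
orientation: [[-0.216, 0.976, 0.002], [0.976, 0.216, 0.001], [0.001, 0.002, -1.0]]
wrist_force: [0.0, 0.1, -0.5]
finger_gap: -0.0001
gripper_force: 0.0
```

Call:
{"name": "step_arm", "arguments": {
  "commands": [
    [1,-4,0,0,-1],
    [1,-4,0,0,-1],
    [0.5,-3,0,0,-1],
    [0,0,0,0,-1]
  ]
}}

```text
time: 6.65
tool_pos: [0.5365, 0.2814, 0.0182]
orientation: [[-0.216, 0.976, -0.0], [0.976, 0.216, -0.0], [-0.0, -0.0, -1.0]]
wrist_force: [0.5, 1.4, -1.6]
finger_gap: 0.0001
gripper_force: 0.2
```

Call:
{"name": "step_arm", "arguments": {
  "commands": [
    [0.5,-2,0,0,-1],
    [0.5,-2,0,0,-1],
    [0,0,0,0,-1]
  ]
}}

```text
time: 7.02
tool_pos: [0.5373, 0.2774, 0.0182]
orientation: [[-0.217, 0.976, -0.0], [0.976, 0.217, -0.0], [-0.0, -0.0, -1.0]]
wrist_force: [-0.5, 0.8, -1.0]
finger_gap: -0.0003
gripper_force: 0.4
```

Call:
{"name": "step_arm", "arguments": {
  "commands": [
    [0.5,-2,0,0,-1],
    [0.5,-2,0,0,-1],
    [0,0,0,0,-1]
  ]
}}

```text
time: 7.4
tool_pos: [0.5377, 0.2757, 0.0182]
orientation: [[-0.218, 0.976, -0.0], [0.976, 0.218, 0.002], [0.002, -0.0, -1.0]]
wrist_force: [-2.3, 6.0, -2.0]
finger_gap: 0.0
gripper_force: 2.8
```

```bash
python3 ang.py; python3 -c "
import cv2;im=cv2.imread('pics/last_side.png');cv2.imwrite('pics/s4.png',cv2.resize(im[200:400,200:440],None,fx=3,fy=3))"
```

```text
side clip_left 0.4 [303, 371, 333, 383] a=2.05 iou 0.20 pred [297. 364.] [332. 380.] flat [298. 364.] [332. 380.]
top clip_right 0.51 [291, 189, 310, 210] a=2.00 iou 0.88 pred [293. 190.] [310. 213.] flat [292. 193.] [299. 214.]
```

View pics/s4.png

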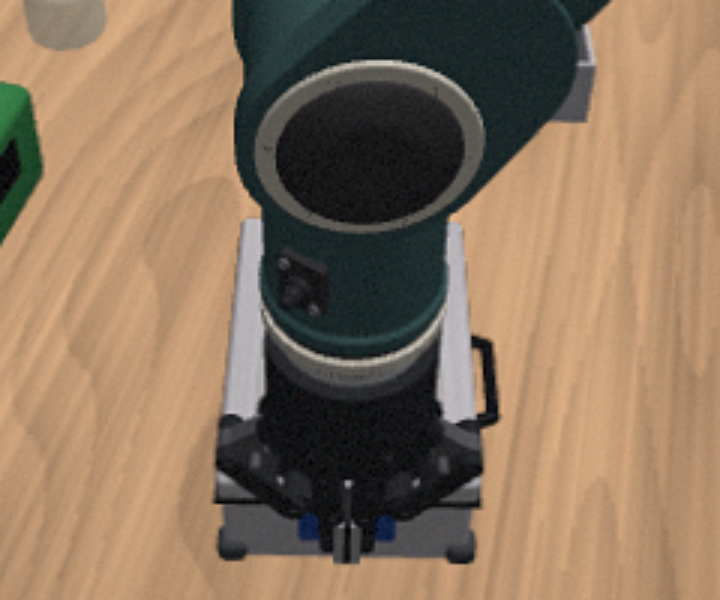

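The flap's lower edge now shows at about v=540 in the crop, so it looks flat. I'll back off and check.

Call:
{"name": "step_arm", "arguments": {
  "commands": [
    [-3,12,0,0,-1],
    [-3,14,0,0,-1],
    [0,0,50,0,-1],
    [0,0,50,0,-1],
    [0,0,40,0,-1],
    [0,0,0,0,-1]
  ]
}}

```text
time: 8.45
tool_pos: [0.5345, 0.3016, 0.1622]
orientation: [[-0.217, 0.976, 0.006], [0.976, 0.217, 0.004], [0.003, 0.007, -1.0]]
wrist_force: [0.8, -0.3, -0.1]
finger_gap: 0.0002
gripper_force: 0.0
```

```bash
python3 ang.py
```

```text
side clip_left 0.78 [300, 363, 334, 381] a=0.05 iou 0.91 pred [298. 364.] [332. 381.] flat [298. 364.] [332. 380.]
top clip_left 0.58 [219, 210, 221, 229] a=0.35 iou 0.57 pred [217. 210.] [224. 231.] flat [218. 210.] [227. 230.]
top clip_right 0.57 [293, 189, 309, 213] a=2.05 iou 0.88 pred [293. 190.] [310. 213.] flat [292. 193.] [299. 214.]
```

Left flap is at about 0.05 rad, which is flat. Now the right flap.

Call:
{"name": "step_arm", "arguments": {
  "commands": [
    [11,-50,0,0,-1],
    [11,-50,0,0,-1],
    [11,-50,0,0,-1],
    [11,-50,0,0,-1],
    [10,-51,0,0,-1],
    [0,0,-30,0,-1],
    [0,0,-20,0,-1],
    [0,0,0,0,-1]
  ]
}}

```text
time: 9.75
tool_pos: [0.5846, 0.0484, 0.106]
orientation: [[-0.216, 0.976, -0.005], [0.976, 0.216, -0.001], [-0.0, -0.005, -1.0]]
wrist_force: [0.1, 0.1, -0.3]
finger_gap: -0.0001
gripper_force: 0.0
```

Call:
{"name": "step_arm", "arguments": {
  "commands": [
    [0,0,-12,0,-1],
    [0,0,-12,0,-1],
    [0,0,-12,0,-1],
    [0,0,-12,0,-1],
    [0,0,-12,0,-1],
    [0,0,-12,0,-1],
    [0,0,0,0,-1]
  ]
}}

```text
time: 10.62
tool_pos: [0.5857, 0.0488, 0.0352]
orientation: [[-0.217, 0.976, -0.002], [0.976, 0.217, -0.0], [0.0, -0.002, -1.0]]
wrist_force: [-0.5, 0.7, 0.4]
finger_gap: -0.0001
gripper_force: 0.0
```

Call:
{"name": "step_arm", "arguments": {
  "commands": [
    [0.5,-2,-8,0,-1],
    [0.5,-2,-8,0,-1],
    [0,0,0,0,-1],
    [-1,5,0,0,-1],
    [-1,5,0,0,-1],
    [-0.5,3,0,0,-1],
    [0,0,0,0,-1]
  ]
}}

```text
time: 11.5
tool_pos: [0.5848, 0.0585, 0.0203]
orientation: [[-0.218, 0.976, -0.0], [0.976, 0.218, 0.0], [0.0, 0.0, -1.0]]
wrist_force: [0.2, 0.0, 0.1]
finger_gap: -0.0002
gripper_force: 0.1
```

Call:
{"name": "step_arm", "arguments": {
  "commands": [
    [-0.5,2,0,0,-1],
    [-0.5,2,0,0,-1],
    [0,0,0,0,-1]
  ]
}}

```text
time: 11.88
tool_pos: [0.5838, 0.062, 0.0202]
orientation: [[-0.217, 0.976, -0.0], [0.976, 0.217, 0.0], [0.0, -0.0, -1.0]]
wrist_force: [0.8, -0.8, -0.3]
finger_gap: -0.0004
gripper_force: 0.6
```

Call:
{"name": "step_arm", "arguments": {
  "commands": [
    [-0.5,2,0,0,-1],
    [-0.5,2,0,0,-1],
    [0,0,0,0,-1]
  ]
}}

```text
time: 12.25
tool_pos: [0.5832, 0.0645, 0.0203]
orientation: [[-0.216, 0.976, 0.001], [0.976, 0.216, -0.002], [-0.002, 0.0, -1.0]]
wrist_force: [1.9, -4.4, -2.3]
finger_gap: 0.0002
gripper_force: 2.4
```

Call:
{"name": "step_arm", "arguments": {
  "commands": [
    [-0.3,1,0,0,-1],
    [0,0,0,0,-1]
  ]
}}

```text
time: 12.5
tool_pos: [0.5832, 0.0644, 0.0203]
orientation: [[-0.215, 0.977, 0.001], [0.977, 0.215, -0.003], [-0.003, 0.001, -1.0]]
wrist_force: [1.7, -6.3, -2.2]
finger_gap: 0.0001
gripper_force: 3.4
```

Firm stop at the same offset as on the left. I'll back out, rise and move clear in -x so the side camera can see.

Call:
{"name": "step_arm", "arguments": {
  "commands": [
    [3,-12,0,0,-1],
    [3,-12,0,0,-1],
    [0,0,50,0,-1],
    [0,0,50,0,-1],
    [0,0,60,0,-1],
    [-20,0,20,0,-1],
    [-50,0,0,0,-1],
    [-50,0,0,0,-1]
  ]
}}

```text
time: 13.5
tool_pos: [0.4674, 0.0426, 0.2006]
orientation: [[-0.217, 0.976, 0.001], [0.976, 0.217, 0.001], [0.0, 0.001, -1.0]]
wrist_force: [0.1, 0.6, -0.0]
finger_gap: -0.0003
gripper_force: 0.0
```

Call:
{"name": "step_arm", "arguments": {
  "commands": [
    [-30,0,0,0,-1],
    [0,0,0,0,-1]
  ]
}}

```text
time: 13.75
tool_pos: [0.4368, 0.0429, 0.2006]
orientation: [[-0.217, 0.976, -0.0], [0.976, 0.217, 0.002], [0.002, 0.0, -1.0]]
wrist_force: [0.4, -0.4, 0.1]
finger_gap: -0.0001
gripper_force: 0.0
```

```bash
python3 ang.py; python3 -c "
import cv2,numpy as np;a=cv2.imread('pics/last_side.png')[130:400,240:420];b=cv2.imread('pics/last_top.png')[130:265,190:460]
cv2.imwrite('pics/s5.png',np.hstack([cv2.resize(a,(360,540)),cv2.resize(cv2.copyMakeBorder(b,0,30,0,0,0),(440,540))]))"
```

```text
side clip_left 0.79 [299, 362, 335, 383] a=0.05 iou 0.87 pred [298. 364.] [332. 381.] flat [298. 364.] [332. 380.]
```

View pics/s5.png

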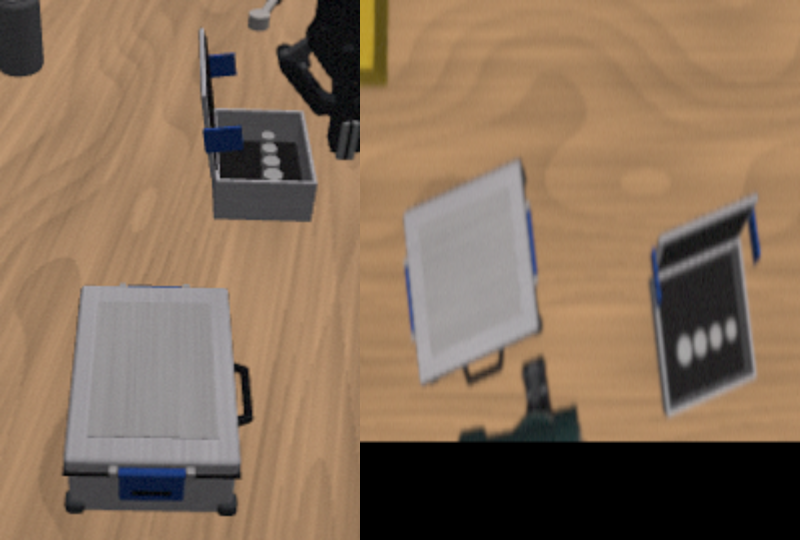

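Both flaps hang at the sides and the open lid is untouched. I'll put a number on the right flap from its blue sliver in the top view.

```bash
python3 - <<'E'
from fit import *
im=cv2.imread('pics/last_top.png');v=np.array([.5617,.17,.2182])
h=cv2.cvtColor(im,cv2.COLOR_BGR2HSV);b=((h[...,0]>100)&(h[...,0]<130)&(h[...,1]>110))
for s,sl in((1,slice(200,240)),(-1,slice(280,330))):
    m=np.zeros_like(b);m[170:250,sl]=b[170:250,sl];print('area',m.sum())
    for a in(0,.1,.2,.3,.4,.6):
        f=fill([W(clip(s,a),v)],d['top']);l=fill([W(lid,v)],d['top']);f=np.clip(f-l,0,1)
        print(s,a,'area %.1f iou %.2f'%(f.sum(),iou(f,m.astype(float))))
E
```

```text
area 12
1 0 area 18.3 iou 0.25
1 0.1 area 18.7 iou 0.26
1 0.2 area 19.1 iou 0.26
1 0.3 area 28.6 iou 0.37
1 0.4 area 57.4 iou 0.21
1 0.6 area 113.1 iou 0.11
area 26
-1 0 area 50.4 iou 0.19
-1 0.1 area 77.4 iou 0.13
-1 0.2 area 105.0 iou 0.10
-1 0.3 area 130.5 iou 0.08
-1 0.4 area 155.7 iou 0.07
-1 0.6 area 200.7 iou 0.05
```

Both sliver areas are smaller than the fit predicts even for a fully flat flap, and the contact offsets match. Handing in.

```bash
python3 -c "
from rig import robot;print(robot.close_job())"
```

```text
the job is handed in; nothing more can be done
None
```

I folded both blue flaps of the shut case down flat and handed the job in: the left measures about 0.05 rad, the right looks flat from above, and the open lid was not touched; no verdict came back.

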